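# Set out the polishing bottles in reverse order

## Robot

A 6-joint arm with a two-finger parallel gripper is mounted at the origin on a cart in front of the work surface, level with it; the furniture and walls round the work are solid. World frame = base frame: x ahead of the robot, y to its left, z up, the work surface at z = 0. Lengths are in m, angles in rad, forces in N, time in s.
With the tool pointing down it reaches from about 0.325 to 0.9 m from the base axis. Payload 6.1 kg.
Tool frame: the origin (TCP) lies midway between the tips of the shut fingers; the grasp point (between the pads) lies 19 mm behind it; z points along the fingers, y is the line along which they close (so a half turn about z gives the same grasp; the last joint's range is limited). The gripper opens to 87 mm and grips with 3 to 60 N. Pads are 19 mm wide; open, the fingers measure 117 mm over their backs; the gripper's body (75 mm by 190 mm) begins 51 mm behind the grasp point.
Start: joints at [0.993, 0.22, 1.526, -0, 1.395, -0.126], TCP at [0.273, 0.562, 0.223] pointing down, gripper open.
Joint ranges: [-2.98, 2.98], [-0.91, 2.08], [0.09, 2.57], [-1.24, 4.39], [0.2, 2.65], [-2.68, 2.68]. Speed limits (rad/s): [2.57, 2.57, 3.01, 3.14, 3.14, 3.14].

## Interface

Orientations are given as a unit quaternion [w, x, y, z].
In Python, from bench import sensors, vision, env gives the robot as it stands.
- The arm moves only by the tool step_arm, never from a script. Its argument "targets" is a list of rows, each a list of 3 entries, a list of its own where there are three numbers: the shift along the tool's x, y, z in units of 0.25 m (1.0 is 0.25 m), then the turn about the tool's z in units of pi rad (1.0 is pi rad), then the closure, from 0 (fully open) to 1 (shut). A call has 1 to 12 rows; each row is the pose to reach, as a shift and turn from the pose commanded when the call began, along the tool's axes at that moment, turning the shorter way round; what a row does not reach only later rows make up. A row lasts 1/12 s, in which the tool goes at most 41.7 mm and 7.16 degrees, less where a joint would pass 70% of its speed; a pose out of reach is approached as far as the arm can. A call with a number of a shift or a turn outside -1 to 1 is refused whole. A call with a gripper value outside its range is refused whole. The fingers move at their own pace and stop on an object; "grip_force" is the grip in N (left out, the last holds). Time passes only in rows, so rows that repeat a pose let the fingers close. It gives the time, the measured TCP pose, the force, the opening and the grip force at its end, in the units of the state.
- sensors.read_state(): the state, without advancing time (a new reading comes with each control period).
- vision.read_camera(name): name is "scene" or "top"; returns a dict with "image" (384x512x3 uint8, red, green, blue), "range_z" (384x512 float32, m along the optical axis (not along the pixel's ray), 0 where there is no reading), "fx", "fy", "cx", "cy" (pixels), "eye" and "attitude" of the camera in the world. Camera axes: x right, y up, looking along -z (the intrinsics and any distortion apply to the point x, -y, -z); pixel columns grow to the right and rows downward; lengths in m; the calibration is good to about 2 mm. A picture is of the moment at which its call begins.
- env.finish_job(): hands the job in; it is judged then, once.
The state is a dict: "time_s": time; "joint_pos": joint angles; "joint_velocities": joint speeds; "joint_efforts": joint torques, N m; "eef_pos": TCP position; "ee_rot": TCP orientation; "wrist_force": force on the tool from outside, world axes, zero at the start; "wrist_torque": the same for the moment, N m; "finger_gap": opening from 0.0 (shut) to 1.0 (fully open); "gripper_force": force on a finger pad.
Only numpy, scipy, OpenCV 4.12 (cv2) and the standard library are available. Lean on these libraries where they do the work, as an engineer would, in place of code of your own. Each camera call takes 0.05 s, during which the arm holds its last target. There are 200 camera calls.

## Task

The four polishing bottles were put away on the wooden board in the order they are used, and the next job runs through them backwards: move all four into the blue caddy, one to a bay, in reverse order, so that the bottle now leftmost on the board (seen from the robot) ends in the caddy's rightmost bay, the second from the left in the second from the right, and so on. Set each bottle down upright on the floor of its bay without dropping it or knocking any over, and leave the stone carving between the racks where it is.

Things in the scene. Friction and masses are not known exactly. Their poses are not given: they have to be found in the camera images.
- bottle_white: white bottle with a pale label and a black ribbed cap: round, 44 mm across the body, 98 mm tall, cap 25 mm across, its top 16 mm standing clear above the shoulder; about 0.1 kg, starts upright in a cup. Origin: centre of its underside, z up along the bottle
- bottle_blue: blue bottle with a pale label and a white ribbed cap: round, 38 mm across the body, 80 mm tall, cap 22 mm across, its top 13 mm standing clear above the shoulder; about 0.1 kg, starts upright in a cup. Origin: centre of its underside, z up along the bottle
- bottle_amber: amber-yellow bottle with a pale label and a red ribbed cap: round, 42 mm across the body, 92 mm tall, cap 24 mm across, its top 15 mm standing clear above the shoulder; about 0.1 kg, starts upright in a cup. Origin: centre of its underside, z up along the bottle
- bottle_green: green bottle with a blank paper band and a yellow cap: round, 40 mm across the body, 88 mm tall, cap 20 mm across, its top 16 mm standing clear above the neck; about 0.1 kg, starts upright in a cup. Origin: centre of its underside, z up along the bottle
- cup_white: the shallow black plastic cup in which the white bottle stands at the start (all four cups look alike): 60 mm across, 10 mm high, inside 53 mm across, floor 3 mm thick; fixed on the brown wooden storage board (72 x 290 mm, top at 12 mm, fixed) in a straight row of four, 70 mm apart. Origin: centre of its underside, y along the row to the left, z up
- cup_blue: the shallow black plastic cup in which the blue bottle stands at the start (all four cups look alike): 60 mm across, 10 mm high, inside 53 mm across, floor 3 mm thick; fixed on the brown wooden storage board (72 x 290 mm, top at 12 mm, fixed) in a straight row of four, 70 mm apart. Origin: centre of its underside, y along the row to the left, z up
- cup_amber: the shallow black plastic cup in which the amber bottle stands at the start (all four cups look alike): 60 mm across, 10 mm high, inside 53 mm across, floor 3 mm thick; fixed on the brown wooden storage board (72 x 290 mm, top at 12 mm, fixed) in a straight row of four, 70 mm apart. Origin: centre of its underside, y along the row to the left, z up
- cup_green: the shallow black plastic cup in which the green bottle stands at the start (all four cups look alike): 60 mm across, 10 mm high, inside 53 mm across, floor 3 mm thick; fixed on the brown wooden storage board (72 x 290 mm, top at 12 mm, fixed) in a straight row of four, 70 mm apart. Origin: centre of its underside, y along the row to the left, z up
- caddy: blue plastic caddy, fixed, 74 x 288 x 18 mm, with four open bays in a row, each 66 x 66 mm inside, walls 4 mm thick and 18 mm high, dark floors. Origin: centre of its underside; y along the row to the robot's left (within 25 degrees, as on the storage board), z up. Bay centres at y = +105, +35, -35, -105 mm, x = 0; bay floor 5 mm above the origin
- carving: unfinished cream stone carving with a pinkish side, about 45 x 73 x 46 mm high, loose, standing on the table between board and caddy, about 0.2 kg. Origin: centre of its underside
Things that resemble listed ones, but are neither listed nor needed, are in the scene too. Leave any pink or purple look-alike of the bottle_amber alone.

How it is judged:
At the end, for the whole second after the job is handed in: All four bottles stand in the caddy, one to a bay, within 17 mm of the bay's centre in each direction, upright (within 0.1 rad) on the bay floor, released and at rest, in the reverse of the left-to-right order of the cups they started in (((y of cup_white in the frame of cup_blue above 0 m and y of cup_blue in the frame of cup_amber above 0 m and y of cup_amber in the frame of cup_green above 0 m and y of bottle_white in the frame of caddy between -0.122 and -0.088 m and x of bottle_white in the frame of caddy between -0.017 and 0.017 m and y of bottle_blue in the frame of caddy between -0.052 and -0.018 m and x of bottle_blue in the frame of caddy between -0.017 and 0.017 m and y of bottle_amber in the frame of caddy between 0.018 and 0.052 m and x of bottle_amber in the frame of caddy between -0.017 and 0.017 m and y of bottle_green in the frame of caddy between 0.088 and 0.122 m and x of bottle_green in the frame of caddy between -0.017 and 0.017 m) or (y of cup_white in the frame of cup_blue above 0 m and y of cup_blue in the frame of cup_green above 0 m and y of cup_green in the frame of cup_amber above 0 m and y of bottle_white in the frame of caddy between -0.122 and -0.088 m and x of bottle_white in the frame of caddy between -0.017 and 0.017 m and y of bottle_blue in the frame of caddy between -0.052 and -0.018 m and x of bottle_blue in the frame of caddy between -0.017 and 0.017 m and y of bottle_green in the frame of caddy between 0.018 and 0.052 m and x of bottle_green in the frame of caddy between -0.017 and 0.017 m and y of bottle_amber in the frame of caddy between 0.088 and 0.122 m and x of bottle_amber in the frame of caddy between -0.017 and 0.017 m) or (y of cup_white in the frame of cup_amber above 0 m and y of cup_amber in the frame of cup_blue above 0 m and y of cup_blue in the frame of cup_green above 0 m and y of bottle_white in the frame of caddy between -0.122 and -0.088 m and x of bottle_white in the frame of caddy between -0.017 and 0.017 m and y of bottle_amber in the frame of caddy between -0.052 and -0.018 m and x of bottle_amber in the frame of caddy between -0.017 and 0.017 m and y of bottle_blue in the frame of caddy between 0.018 and 0.052 m and x of bottle_blue in the frame of caddy between -0.017 and 0.017 m and y of bottle_green in the frame of caddy between 0.088 and 0.122 m and x of bottle_green in the frame of caddy between -0.017 and 0.017 m) or (y of cup_white in the frame of cup_amber above 0 m and y of cup_amber in the frame of cup_green above 0 m and y of cup_green in the frame of cup_blue above 0 m and y of bottle_white in the frame of caddy between -0.122 and -0.088 m and x of bottle_white in the frame of caddy between -0.017 and 0.017 m and y of bottle_amber in the frame of caddy between -0.052 and -0.018 m and x of bottle_amber in the frame of caddy between -0.017 and 0.017 m and y of bottle_green in the frame of caddy between 0.018 and 0.052 m and x of bottle_green in the frame of caddy between -0.017 and 0.017 m and y of bottle_blue in the frame of caddy between 0.088 and 0.122 m and x of bottle_blue in the frame of caddy between -0.017 and 0.017 m) or (y of cup_white in the frame of cup_green above 0 m and y of cup_green in the frame of cup_blue above 0 m and y of cup_blue in the frame of cup_amber above 0 m and y of bottle_white in the frame of caddy between -0.122 and -0.088 m and x of bottle_white in the frame of caddy between -0.017 and 0.017 m and y of bottle_green in the frame of caddy between -0.052 and -0.018 m and x of bottle_green in the frame of caddy between -0.017 and 0.017 m and y of bottle_blue in the frame of caddy between 0.018 and 0.052 m and x of bottle_blue in the frame of caddy between -0.017 and 0.017 m and y of bottle_amber in the frame of caddy between 0.088 and 0.122 m and x of bottle_amber in the frame of caddy between -0.017 and 0.017 m) or (y of cup_white in the frame of cup_green above 0 m and y of cup_green in the frame of cup_amber above 0 m and y of cup_amber in the frame of cup_blue above 0 m and y of bottle_white in the frame of caddy between -0.122 and -0.088 m and x of bottle_white in the frame of caddy between -0.017 and 0.017 m and y of bottle_green in the frame of caddy between -0.052 and -0.018 m and x of bottle_green in the frame of caddy between -0.017 and 0.017 m and y of bottle_amber in the frame of caddy between 0.018 and 0.052 m and x of bottle_amber in the frame of caddy between -0.017 and 0.017 m and y of bottle_blue in the frame of caddy between 0.088 and 0.122 m and x of bottle_blue in the frame of caddy between -0.017 and 0.017 m) or (y of cup_blue in the frame of cup_white above 0 m and y of cup_white in the frame of cup_amber above 0 m and y of cup_amber in the frame of cup_green above 0 m and y of bottle_blue in the frame of caddy between -0.122 and -0.088 m and x of bottle_blue in the frame of caddy between -0.017 and 0.017 m and y of bottle_white in the frame of caddy between -0.052 and -0.018 m and x of bottle_white in the frame of caddy between -0.017 and 0.017 m and y of bottle_amber in the frame of caddy between 0.018 and 0.052 m and x of bottle_amber in the frame of caddy between -0.017 and 0.017 m and y of bottle_green in the frame of caddy between 0.088 and 0.122 m and x of bottle_green in the frame of caddy between -0.017 and 0.017 m) or (y of cup_blue in the frame of cup_white above 0 m and y of cup_white in the frame of cup_green above 0 m and y of cup_green in the frame of cup_amber above 0 m and y of bottle_blue in the frame of caddy between -0.122 and -0.088 m and x of bottle_blue in the frame of caddy between -0.017 and 0.017 m and y of bottle_white in the frame of caddy between -0.052 and -0.018 m and x of bottle_white in the frame of caddy between -0.017 and 0.017 m and y of bottle_green in the frame of caddy between 0.018 and 0.052 m and x of bottle_green in the frame of caddy between -0.017 and 0.017 m and y of bottle_amber in the frame of caddy between 0.088 and 0.122 m and x of bottle_amber in the frame of caddy between -0.017 and 0.017 m) or (y of cup_blue in the frame of cup_amber above 0 m and y of cup_amber in the frame of cup_white above 0 m and y of cup_white in the frame of cup_green above 0 m and y of bottle_blue in the frame of caddy between -0.122 and -0.088 m and x of bottle_blue in the frame of caddy between -0.017 and 0.017 m and y of bottle_amber in the frame of caddy between -0.052 and -0.018 m and x of bottle_amber in the frame of caddy between -0.017 and 0.017 m and y of bottle_white in the frame of caddy between 0.018 and 0.052 m and x of bottle_white in the frame of caddy between -0.017 and 0.017 m and y of bottle_green in the frame of caddy between 0.088 and 0.122 m and x of bottle_green in the frame of caddy between -0.017 and 0.017 m) or (y of cup_blue in the frame of cup_amber above 0 m and y of cup_amber in the frame of cup_green above 0 m and y of cup_green in the frame of cup_white above 0 m and y of bottle_blue in the frame of caddy between -0.122 and -0.088 m and x of bottle_blue in the frame of caddy between -0.017 and 0.017 m and y of bottle_amber in the frame of caddy between -0.052 and -0.018 m and x of bottle_amber in the frame of caddy between -0.017 and 0.017 m and y of bottle_green in the frame of caddy between 0.018 and 0.052 m and x of bottle_green in the frame of caddy between -0.017 and 0.017 m and y of bottle_white in the frame of caddy between 0.088 and 0.122 m and x of bottle_white in the frame of caddy between -0.017 and 0.017 m) or (y of cup_blue in the frame of cup_green above 0 m and y of cup_green in the frame of cup_white above 0 m and y of cup_white in the frame of cup_amber above 0 m and y of bottle_blue in the frame of caddy between -0.122 and -0.088 m and x of bottle_blue in the frame of caddy between -0.017 and 0.017 m and y of bottle_green in the frame of caddy between -0.052 and -0.018 m and x of bottle_green in the frame of caddy between -0.017 and 0.017 m and y of bottle_white in the frame of caddy between 0.018 and 0.052 m and x of bottle_white in the frame of caddy between -0.017 and 0.017 m and y of bottle_amber in the frame of caddy between 0.088 and 0.122 m and x of bottle_amber in the frame of caddy between -0.017 and 0.017 m) or (y of cup_blue in the frame of cup_green above 0 m and y of cup_green in the frame of cup_amber above 0 m and y of cup_amber in the frame of cup_white above 0 m and y of bottle_blue in the frame of caddy between -0.122 and -0.088 m and x of bottle_blue in the frame of caddy between -0.017 and 0.017 m and y of bottle_green in the frame of caddy between -0.052 and -0.018 m and x of bottle_green in the frame of caddy between -0.017 and 0.017 m and y of bottle_amber in the frame of caddy between 0.018 and 0.052 m and x of bottle_amber in the frame of caddy between -0.017 and 0.017 m and y of bottle_white in the frame of caddy between 0.088 and 0.122 m and x of bottle_white in the frame of caddy between -0.017 and 0.017 m) or (y of cup_amber in the frame of cup_white above 0 m and y of cup_white in the frame of cup_blue above 0 m and y of cup_blue in the frame of cup_green above 0 m and y of bottle_amber in the frame of caddy between -0.122 and -0.088 m and x of bottle_amber in the frame of caddy between -0.017 and 0.017 m and y of bottle_white in the frame of caddy between -0.052 and -0.018 m and x of bottle_white in the frame of caddy between -0.017 and 0.017 m and y of bottle_blue in the frame of caddy between 0.018 and 0.052 m and x of bottle_blue in the frame of caddy between -0.017 and 0.017 m and y of bottle_green in the frame of caddy between 0.088 and 0.122 m and x of bottle_green in the frame of caddy between -0.017 and 0.017 m) or (y of cup_amber in the frame of cup_white above 0 m and y of cup_white in the frame of cup_green above 0 m and y of cup_green in the frame of cup_blue above 0 m and y of bottle_amber in the frame of caddy between -0.122 and -0.088 m and x of bottle_amber in the frame of caddy between -0.017 and 0.017 m and y of bottle_white in the frame of caddy between -0.052 and -0.018 m and x of bottle_white in the frame of caddy between -0.017 and 0.017 m and y of bottle_green in the frame of caddy between 0.018 and 0.052 m and x of bottle_green in the frame of caddy between -0.017 and 0.017 m and y of bottle_blue in the frame of caddy between 0.088 and 0.122 m and x of bottle_blue in the frame of caddy between -0.017 and 0.017 m) or (y of cup_amber in the frame of cup_blue above 0 m and y of cup_blue in the frame of cup_white above 0 m and y of cup_white in the frame of cup_green above 0 m and y of bottle_amber in the frame of caddy between -0.122 and -0.088 m and x of bottle_amber in the frame of caddy between -0.017 and 0.017 m and y of bottle_blue in the frame of caddy between -0.052 and -0.018 m and x of bottle_blue in the frame of caddy between -0.017 and 0.017 m and y of bottle_white in the frame of caddy between 0.018 and 0.052 m and x of bottle_white in the frame of caddy between -0.017 and 0.017 m and y of bottle_green in the frame of caddy between 0.088 and 0.122 m and x of bottle_green in the frame of caddy between -0.017 and 0.017 m) or (y of cup_amber in the frame of cup_blue above 0 m and y of cup_blue in the frame of cup_green above 0 m and y of cup_green in the frame of cup_white above 0 m and y of bottle_amber in the frame of caddy between -0.122 and -0.088 m and x of bottle_amber in the frame of caddy between -0.017 and 0.017 m and y of bottle_blue in the frame of caddy between -0.052 and -0.018 m and x of bottle_blue in the frame of caddy between -0.017 and 0.017 m and y of bottle_green in the frame of caddy between 0.018 and 0.052 m and x of bottle_green in the frame of caddy between -0.017 and 0.017 m and y of bottle_white in the frame of caddy between 0.088 and 0.122 m and x of bottle_white in the frame of caddy between -0.017 and 0.017 m) or (y of cup_amber in the frame of cup_green above 0 m and y of cup_green in the frame of cup_white above 0 m and y of cup_white in the frame of cup_blue above 0 m and y of bottle_amber in the frame of caddy between -0.122 and -0.088 m and x of bottle_amber in the frame of caddy between -0.017 and 0.017 m and y of bottle_green in the frame of caddy between -0.052 and -0.018 m and x of bottle_green in the frame of caddy between -0.017 and 0.017 m and y of bottle_white in the frame of caddy between 0.018 and 0.052 m and x of bottle_white in the frame of caddy between -0.017 and 0.017 m and y of bottle_blue in the frame of caddy between 0.088 and 0.122 m and x of bottle_blue in the frame of caddy between -0.017 and 0.017 m) or (y of cup_amber in the frame of cup_green above 0 m and y of cup_green in the frame of cup_blue above 0 m and y of cup_blue in the frame of cup_white above 0 m and y of bottle_amber in the frame of caddy between -0.122 and -0.088 m and x of bottle_amber in the frame of caddy between -0.017 and 0.017 m and y of bottle_green in the frame of caddy between -0.052 and -0.018 m and x of bottle_green in the frame of caddy between -0.017 and 0.017 m and y of bottle_blue in the frame of caddy between 0.018 and 0.052 m and x of bottle_blue in the frame of caddy between -0.017 and 0.017 m and y of bottle_white in the frame of caddy between 0.088 and 0.122 m and x of bottle_white in the frame of caddy between -0.017 and 0.017 m) or (y of cup_green in the frame of cup_white above 0 m and y of cup_white in the frame of cup_blue above 0 m and y of cup_blue in the frame of cup_amber above 0 m and y of bottle_green in the frame of caddy between -0.122 and -0.088 m and x of bottle_green in the frame of caddy between -0.017 and 0.017 m and y of bottle_white in the frame of caddy between -0.052 and -0.018 m and x of bottle_white in the frame of caddy between -0.017 and 0.017 m and y of bottle_blue in the frame of caddy between 0.018 and 0.052 m and x of bottle_blue in the frame of caddy between -0.017 and 0.017 m and y of bottle_amber in the frame of caddy between 0.088 and 0.122 m and x of bottle_amber in the frame of caddy between -0.017 and 0.017 m) or (y of cup_green in the frame of cup_white above 0 m and y of cup_white in the frame of cup_amber above 0 m and y of cup_amber in the frame of cup_blue above 0 m and y of bottle_green in the frame of caddy between -0.122 and -0.088 m and x of bottle_green in the frame of caddy between -0.017 and 0.017 m and y of bottle_white in the frame of caddy between -0.052 and -0.018 m and x of bottle_white in the frame of caddy between -0.017 and 0.017 m and y of bottle_amber in the frame of caddy between 0.018 and 0.052 m and x of bottle_amber in the frame of caddy between -0.017 and 0.017 m and y of bottle_blue in the frame of caddy between 0.088 and 0.122 m and x of bottle_blue in the frame of caddy between -0.017 and 0.017 m) or (y of cup_green in the frame of cup_blue above 0 m and y of cup_blue in the frame of cup_white above 0 m and y of cup_white in the frame of cup_amber above 0 m and y of bottle_green in the frame of caddy between -0.122 and -0.088 m and x of bottle_green in the frame of caddy between -0.017 and 0.017 m and y of bottle_blue in the frame of caddy between -0.052 and -0.018 m and x of bottle_blue in the frame of caddy between -0.017 and 0.017 m and y of bottle_white in the frame of caddy between 0.018 and 0.052 m and x of bottle_white in the frame of caddy between -0.017 and 0.017 m and y of bottle_amber in the frame of caddy between 0.088 and 0.122 m and x of bottle_amber in the frame of caddy between -0.017 and 0.017 m) or (y of cup_green in the frame of cup_blue above 0 m and y of cup_blue in the frame of cup_amber above 0 m and y of cup_amber in the frame of cup_white above 0 m and y of bottle_green in the frame of caddy between -0.122 and -0.088 m and x of bottle_green in the frame of caddy between -0.017 and 0.017 m and y of bottle_blue in the frame of caddy between -0.052 and -0.018 m and x of bottle_blue in the frame of caddy between -0.017 and 0.017 m and y of bottle_amber in the frame of caddy between 0.018 and 0.052 m and x of bottle_amber in the frame of caddy between -0.017 and 0.017 m and y of bottle_white in the frame of caddy between 0.088 and 0.122 m and x of bottle_white in the frame of caddy between -0.017 and 0.017 m) or (y of cup_green in the frame of cup_amber above 0 m and y of cup_amber in the frame of cup_white above 0 m and y of cup_white in the frame of cup_blue above 0 m and y of bottle_green in the frame of caddy between -0.122 and -0.088 m and x of bottle_green in the frame of caddy between -0.017 and 0.017 m and y of bottle_amber in the frame of caddy between -0.052 and -0.018 m and x of bottle_amber in the frame of caddy between -0.017 and 0.017 m and y of bottle_white in the frame of caddy between 0.018 and 0.052 m and x of bottle_white in the frame of caddy between -0.017 and 0.017 m and y of bottle_blue in the frame of caddy between 0.088 and 0.122 m and x of bottle_blue in the frame of caddy between -0.017 and 0.017 m) or (y of cup_green in the frame of cup_amber above 0 m and y of cup_amber in the frame of cup_blue above 0 m and y of cup_blue in the frame of cup_white above 0 m and y of bottle_green in the frame of caddy between -0.122 and -0.088 m and x of bottle_green in the frame of caddy between -0.017 and 0.017 m and y of bottle_amber in the frame of caddy between -0.052 and -0.018 m and x of bottle_amber in the frame of caddy between -0.017 and 0.017 m and y of bottle_blue in the frame of caddy between 0.018 and 0.052 m and x of bottle_blue in the frame of caddy between -0.017 and 0.017 m and y of bottle_white in the frame of caddy between 0.088 and 0.122 m and x of bottle_white in the frame of caddy between -0.017 and 0.017 m)) and z of bottle_white in the frame of caddy between 0.002 and 0.009 m and angle between each of bottle_white, bottle_blue, bottle_amber, bottle_green's own z axis and vertical below 0.1 rad and linear speed of each of bottle_white, bottle_blue, bottle_amber, bottle_green below 0.02 m/s and contact force between the fingers and bottle_white below 0.05 N and z of bottle_blue in the frame of caddy between 0.002 and 0.009 m and contact force between the fingers and bottle_blue below 0.05 N and z of bottle_amber in the frame of caddy between 0.002 and 0.009 m and contact force between the fingers and bottle_amber below 0.05 N and z of bottle_green in the frame of caddy between 0.002 and 0.009 m and contact force between the fingers and bottle_green below 0.05 N); the robot touches nothing.
It fails at once if the stone carving is pushed more than 15 mm from its place (distance of carving from where it was at the start of the episode above 0.015 m).
It fails at once if a bottle is knocked over (angle between any of bottle_white, bottle_blue, bottle_amber, bottle_green's own z axis and vertical above 0.8 rad).
It fails at once if a bottle is dropped from a height instead of being set down ((contact force between anything else and bottle_white below 0.01 N and height (world z) of bottle_white above 0.045 m and linear speed of bottle_white above 0.5 m/s) or (contact force between anything else and bottle_blue below 0.01 N and height (world z) of bottle_blue above 0.045 m and linear speed of bottle_blue above 0.5 m/s) or (contact force between anything else and bottle_amber below 0.01 N and height (world z) of bottle_amber above 0.045 m and linear speed of bottle_amber above 0.5 m/s) or (contact force between anything else and bottle_green below 0.01 N and height (world z) of bottle_green above 0.045 m and linear speed of bottle_green above 0.5 m/s)).
It also fails if it takes over 104 s, if anything falls off the work surface, if the arm or the gripper's body presses on something with over 40 N, if the wrist force passes 120 N, or if a joint passes its speed limit or range.

## Working session

There is one attempt and no reset: what is moved stays moved. The work goes in short steps, Python scripts to look and compute and a tool call to move; the robot and the scene stay as the last step left them, time stands still between calls to the robot, and variables do not carry over. Pictures are saved under pics/ and viewed, at most 14 in all, crops included, and the job is handed in when it is done.

Besides the shell and the picture viewer there is one more tool, called after "Request:" by a JSON object that holds its "method" and its "body", one argument or row to a line. step_arm: Moves the arm, as the interface text tells. Its arguments: {"type":"object","properties":{"targets":{"type":"array","items":{"type":"array"}},"grip_force":{"type":"number"}},"required":["targets"]}

```bash
mkdir -p pics; cat > h.py <<'E'
import numpy as np, cv2
from scipy.spatial.transform import Rotation as R
from bench import sensors, vision, env
def cam(n):
    c=vision.read_camera(n); return c
def rot(c):
    a=np.array(c["attitude"],float)
    return a if a.shape==(3,3) else R.from_quat(a[[1,2,3,0]]).as_matrix()
def pts(c):
    v,u=np.mgrid[0:384,0:512]; z=c["range_z"]
    p=np.stack([(u-c["cx"])/c["fx"]*z,-(v-c["cy"])/c["fy"]*z,-z],-1)
    return p@rot(c).T+np.array(c["eye"])
def save(n,im,s=1.5):
    cv2.imwrite("pics/"+n,cv2.resize(im[:,:,::-1],None,fx=s,fy=s,interpolation=cv2.INTER_CUBIC))
E
python3 - <<'E'
from h import *
for n in("scene","top"):
    c=cam(n); save(n+"0.png",c["image"]); print({k:v for k,v in c.items() if k not in("image","range_z")})
    np.savez(n+"0.npz",**{k:np.array(v) for k,v in c.items()})
print(sensors.read_state())
E
```

```text
{'fx': 478.68743653564684, 'fy': 478.68743653564684, 'cx': 259.0030036656288, 'cy': 191.69310305340102, 'eye': array([-0.42892146, -0.67963265,  0.98224862]), 'attitude': array([ 0.80668762,  0.39706774, -0.19372313, -0.39250941])}
{'fx': 361.725553769855, 'fy': 361.725553769855, 'cx': 256.46812057109133, 'cy': 190.8667208351076, 'eye': array([0.29808043, 0.05674924, 0.97180571]), 'attitude': array([-0.66239746, -0.07053832,  0.07636724,  0.7419043 ])}
{'time_s': 0.1, 'joint_pos': array([ 9.92851649e-01,  2.21153765e-01,  1.52749986e+00,  4.98639559e-05,
        1.39469204e+00, -1.26100540e-01]), 'joint_velocities': array([-6.55427183e-04, -2.41896762e-03, -2.86998451e-03, -1.47052498e-03,
        1.57385815e-03, -9.48863348e-05]), 'joint_efforts': array([ 2.89341715e-04, -4.95948851e+01, -3.88518333e+01,  7.01722736e-02,
        5.16018667e-02, -5.71886653e-05]), 'eef_pos': array([0.27257318, 0.56181334, 0.22154095]), 'ee_rot': array([-3.25254375e-04,  2.24009286e-01,  9.74586615e-01, -8.14294422e-04]), 'wrist_force': array([-0.09013319,  0.62261163, -0.07353638]), 'wrist_torque': array([0.02334619, 0.07381214, 0.02135422]), 'gripper_force': 0.0, 'finger_gap': 1.00042620655152}
```

View pics/scene0.png

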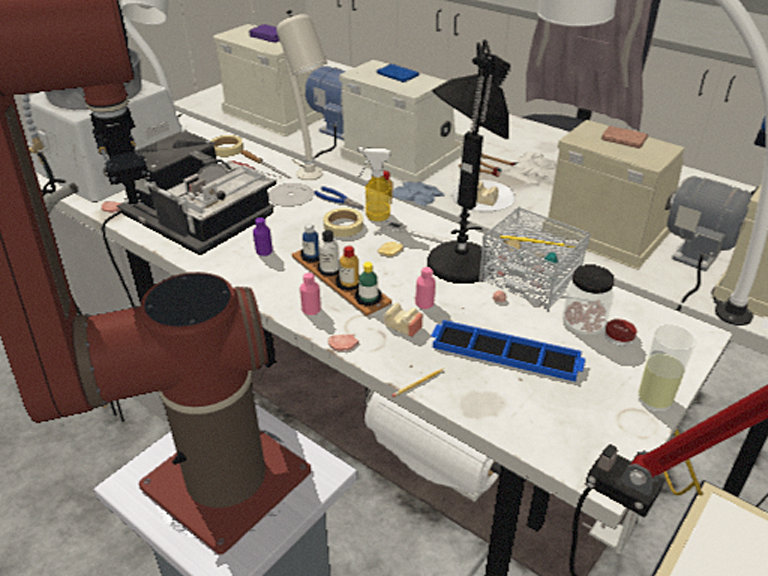

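View pics/top0.png

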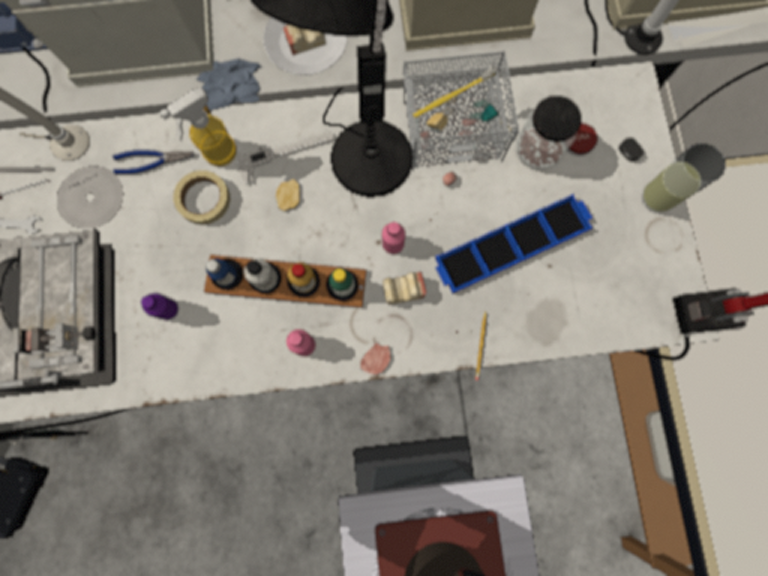

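Top view (768x576 picture): the board's row reads, left to right, blue (222,272), white (262,275), amber (301,279), green (342,284). The carving is at (405,288) and the caddy runs from (440,275) to (590,215). The look-alikes are two pink bottles at (393,237) and (300,343) and a purple one at (160,306). They are the wrong colour and off the board, so I'll leave them. Next I'll measure and make the confirming crop.

```bash
python3 - <<'E'
from h import *
T=dict(np.load("top0.npz"));S=dict(np.load("scene0.npz"))
PT,PS=pts(T),pts(S)
a=T["image"][155:215,125:325];b=S["image"][145:225,185:300]
a=cv2.resize(a,(800,240),interpolation=cv2.INTER_CUBIC);b=cv2.resize(b,(500,348),interpolation=cv2.INTER_CUBIC)
im=np.zeros((590,800,3),np.uint8);im[:240]=a;im[241:589,:500]=b
save("crop1.png",im,1)
# things above the table in the work area, heights from both depth views
for n,P in(("top",PT),("scene",PS)):
    print(n,"table z",np.median(P[...,2][(abs(P[...,0]-.45)<.02)&(abs(P[...,1]+.1)<.03)]))
    # caps: high points
    m=((P[...,2]>.045)&(P[...,2]<.13)&(P[...,0]>.3)&(P[...,0]<.72)&(abs(P[...,1]-.1)<.4)).astype(np.uint8)
    k,l,st,ce=cv2.connectedComponentsWithStats(m)
    for i in range(1,k):
        if st[i,4]<15: continue
        q=P[l==i]; t=q[q[:,2]>q[:,2].max()-.008]
        print(n,st[i],"xyz top",np.median(t,0).round(4),q[:,2].max().round(4))
# caddy by blue mask
for n,c,P in(("top",T,PT),("scene",S,PS)):
    h=cv2.cvtColor(c["image"],cv2.COLOR_RGB2HSV)
    m=(cv2.inRange(h,(105,150,60),(125,255,255))>0)&(P[...,0]>.3)&(P[...,0]<.75)&(P[...,1]<.1)&(P[...,1]>-.4)&(P[...,2]>.01)&(P[...,2]<.035)
    q=P[m]; print(n,m.sum(),"rim z",np.percentile(q[:,2],[50,90]))
    r=cv2.minAreaRect((q[:,:2]*1000).astype(np.float32)); print(r, cv2.boxPoints(r).round(1).tolist())
# carving
m=(PT[...,2]>.02)&(PT[...,2]<.06)&(abs(PT[...,0]-.41)<.06)&(abs(PT[...,1]-.04)<.05)
q=PT[m];print("carv",q.min(0),q.max(0))
E
```

```text
top table z 0.0002695135486207034
top [349  84  31  24 479] xyz top [ 0.7114 -0.2794  0.1236] 0.1288
top [339  86   7   9  18] xyz top [ 0.7188 -0.2078  0.1272] 0.1294
top [301  97  17   4  37] xyz top [ 0.717  -0.1276  0.0831] 0.0866
top [255 147  15  18 213] xyz top [0.5831 0.0129 0.0919] 0.0953
top [137 172  18  16 212] xyz top [0.5517 0.3215 0.0951] 0.0982
top [163 172  20  20 293] xyz top [0.5375 0.2489 0.113 ] 0.116
top [192 174  18  19 256] xyz top [0.5256 0.1785 0.1073] 0.1115
top [220 179  16  16 211] xyz top [0.5108 0.1123 0.1033] 0.1074
top [274 188   5   8  19] xyz top [ 0.4822 -0.012   0.0462] 0.0488
top [ 93 195  21  17 257] xyz top [0.5042 0.4319 0.0924] 0.0975
top [191 219  17  17 235] xyz top [0.4146 0.1937 0.0923] 0.0974
scene table z -0.0006648458427739312
scene [164 120  21  13  47] xyz top [0.5751 0.4986 0.1172] 0.1205
scene [154 132  10   7  22] xyz top [0.4969 0.4972 0.1165] 0.1214
scene [169 145  12  16 141] xyz top [0.5034 0.4279 0.0901] 0.0934
scene [202 149  38  36 572] xyz top [0.5332 0.2426 0.1107] 0.1146
scene [361 173  11   4  15] xyz top [ 0.7186 -0.20
[... 224 characters left out ...]
377 183  19  29 341] xyz top [ 0.7095 -0.2831  0.1215] 0.1263
top 471 rim z [0.01756016 0.01985488]
((554.1233520507812, -207.44895935058594), (70.60360717773438, 299.8982849121094), 18.21919059753418) [[473.70001220703125, -76.0999984741211], [567.5, -360.8999938964844], [634.5, -338.79998779296875], [540.7999877929688, -54.0]]
scene 508 rim z [0.01501807 0.0184358 ]
((552.3466186523438, -208.60537719726562), (81.51969909667969, 303.5294189453125), 18.65399932861328) [[465.20001220703125, -77.9000015258789], [562.2999877929688, -365.3999938964844], [639.5, -339.3999938964844], [542.4000244140625, -51.79999923706055]]
carv [0.46813498 0.01512757 0.0205316 ] [0.46986947 0.03399405 0.03693974]
```

View pics/crop1.png

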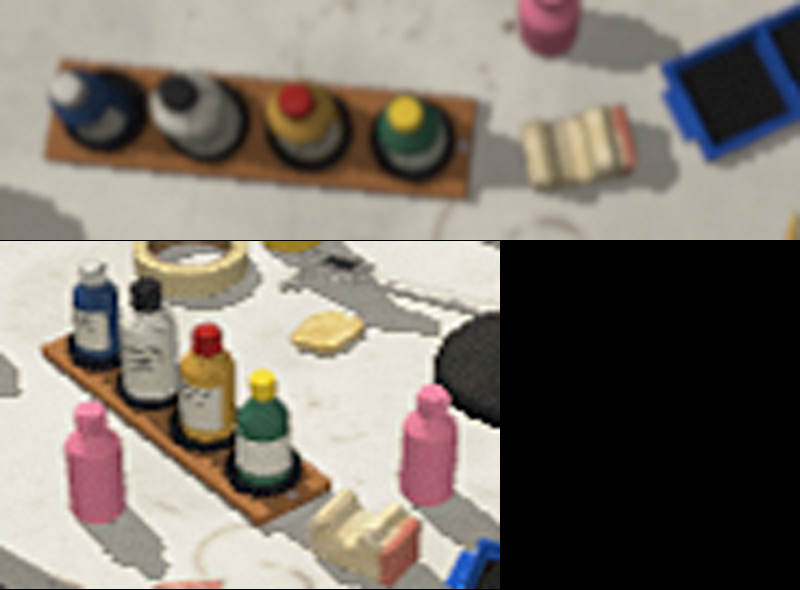

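The crop confirms the order: blue (white cap), white (black cap), amber (red cap), green (yellow cap). The pink and purple bottles are plain look-alikes. I'll do one more measurement: cap rays from both views, the bays, obstacles near the caddy and the gripper's size.

```bash
python3 - <<'E'
from h import *
T=dict(np.load("top0.npz"));S=dict(np.load("scene0.npz"))
PT,PS=pts(T),pts(S)
def ray(c,u,v):
    d=rot(c)@np.array([(u-c["cx"])/c["fx"],-(v-c["cy"])/c["fy"],-1]); return c["eye"],d/np.linalg.norm(d)
def cross(a,b):
    (p,d),(q,e)=a,b; M=np.stack([d,-e],1); t=np.linalg.lstsq(M,q-p,rcond=None)[0]
    x,y=p+t[0]*d,q+t[1]*e; return (x+y)/2,np.linalg.norm(x-y)
rng={"blue":((0,0,120),(180,70,255),(136,170,152,186),(203,151,214,164)),
 "white":((0,0,0),(180,255,70),(164,172,182,190),(213,152,224,164)),
 "amber":((0,170,90),(8,255,255),(185,170,215,195),(222,160,242,180)),
 "green":((22,150,120),(35,255,255),(215,170,240,200),(238,170,255,190))}
D={}
for n,(lo,hi,bt,bs) in rng.items():
    rs=[]
    for c,(x0,y0,x1,y1) in((T,bt),(S,bs)):
        h=cv2.cvtColor(c["image"],cv2.COLOR_RGB2HSV)[y0:y1,x0:x1]
        k,l,st,ce=cv2.connectedComponentsWithStats(cv2.inRange(h,lo,hi)); i=1+np.argmax(st[1:,4])
        u,v=ce[i]+[x0,y0]; rs.append(ray(c,u,v)); print(n,st[i,2:],round(u,1),round(v,1),end=" ")
    X,e=cross(*rs); D[n]=X; print("cap",X.round(4),"gap",round(e,4))
A=np.array(list(D.values()))[:,:2]; d=A-A.mean(0); w=np.linalg.svd(d)[2][0]; w*=np.sign(w[1]); print("row dir",w,"yaw",np.degrees(np.arctan2(-w[0],w[1])),(d@w).round(4),(d@[w[1],-w[0]]).round(4))
# dark bay floors cast on z=.005
for nm,c,P in(("top",T,PT),("scene",S,PS)):
    g=c["image"].max(2); m=((g<60)&(abs(P[...,0]-.554)<.1)&(abs(P[...,1]+.207)<.17)&(P[...,2]<.014)).astype(np.uint8)
    k,l,st,ce=cv2.connectedComponentsWithStats(m)
    for i in range(1,k):
        if st[i,4]>60:
            p,dd=ray(c,*ce[i]); print(nm,"bay",st[i,4],(p+dd*(.005-p[2])/dd[2])[:2].round(4))
# board by colour
u=np.array([np.cos(.318),np.sin(.318)])
P=np.r_[PT.reshape(-1,3),PS.reshape(-1,3)]; P=P[(P[:,0]>.3)&(P[:,0]<.74)&(abs(P[:,1])<.42)&(P[:,2]>.06)&(P[:,2]<.7)]
G,ct=np.unique((P[:,:2]/.03).round().astype(int),axis=0,return_counts=True)
for gg,k in zip(G,ct):
    if k>6:
        q=P[((P[:,:2]/.03).round().astype(int)==gg).all(1)]; print((gg*.03).round(2),k,q[:,2].max().round(3),end=";")
Q=PS.reshape(-1,3);s=sensors.read_state()["eef_pos"]
Q=Q[(np.linalg.norm(Q[:,:2]-s[:2],axis=1)<.15)&(Q[:,2]>.15)&(Q[:,2]<.5)]-s
yaw=np.radians(64.1);ty=Q[:,:2]@[np.cos(yaw),np.sin(yaw)];tx=Q[:,:2]@[-np.sin(yaw),np.cos(yaw)]
print()
for z in np.arange(-.02,.28,.03):
    k=(Q[:,2]>z)&(Q[:,2]<z+.03)
    if k.sum(): print("grip z",z.round(2),"ty",ty[k].min().round(3),ty[k].max().round(3),"tx",tx[k].min().round(3),tx[k].max().round(3))
E
```

```text
blue [ 9 16 87] 139.0 176.4 blue [11 13 61] 209.4 154.5 cap [0.567  0.3306 0.064 ] gap 0.0157
white [10  9 69] 169.5 178.0 white [ 7  7 43] 218.3 157.1 cap [0.5381 0.2498 0.1012] gap 0.0001
amber [ 8  8 53] 198.4 179.6 amber [ 6  6 27] 232.4 167.2 cap [0.5274 0.1792 0.0964] gap 0.0006
green [ 8  9 57] 225.6 182.8 green [ 5  7 32] 244.9 177.9 cap [0.5123 0.1135 0.0914] gap 0.0004
row dir [0.23714577 0.97147408] yaw -13.718142236038078 [ 0.1164  0.0311 -0.04   -0.1075] [ 0.0033 -0.0056  0.0007  0.0017]
top bay 366 [ 0.5899 -0.3073]
top bay 373 [ 0.5677 -0.2403]
top bay 390 [ 0.5452 -0.1738]
top bay 403 [ 0.5229 -0.107 ]
scene bay 190 [ 0.5258 -0.1069]
scene bay 198 [ 0.548  -0.1732]
scene bay 209 [ 0.5702 -0.2394]
scene bay 212 [ 0.5921 -0.306 ]
[0.39 0.18] 54 0.091;[0.39 0.21] 28 0.084;[0.42 0.18] 179 0.097;[0.42 0.21] 74 0.095;[0.48 0.09] 8 0.074;[0.48 0.12] 31 0.077;[0.48 0.42] 10 0.069;[0.51 0.09] 119 0.105;[0.51 0.12] 160 0.107;[0.51 0.15] 39 0.104;[0.51 0.18] 214 0.11;[0.51 0.21] 8 0.084;[0.51 0.24] 93 0.092;[0.51 0.27] 21 0.089;[0.51 0.42] 66 0.09;[0.54 0.15] 37 0.096;[0.54 0.18
[... 515 characters left out ...]
 207 0.132;[ 0.72 -0.09] 145 0.132;[ 0.72 -0.06] 170 0.131;[ 0.72 -0.03] 71 0.134;[0.72 0.  ] 54 0.503;[0.72 0.03] 60 0.495;[ 0.75 -0.33] 30 0.125;[ 0.75 -0.3 ] 32 0.128;[ 0.75 -0.27] 27 0.125;[ 0.75 -0.24] 31 0.126;[ 0.75 -0.21] 19 0.13;[ 0.75 -0.03] 7 0.129;[0.75 0.  ] 114 0.499;[0.75 0.03] 296 0.489;
grip z -0.02 ty -0.058 0.043 tx -0.012 0.009
grip z 0.01 ty -0.062 -0.048 tx -0.013 0.009
grip z 0.04 ty -0.087 -0.052 tx -0.037 0.032
grip z 0.07 ty -0.1 0.081 tx -0.04 0.036
grip z 0.1 ty -0.103 0.091 tx -0.039 0.035
grip z 0.13 ty -0.056 0.002 tx -0.029 0.027
grip z 0.16 ty -0.062 0.014 tx -0.039 0.035
grip z 0.19 ty -0.045 0.004 tx -0.041 0.037
grip z 0.22 ty -0.044 -0.001 tx -0.039 0.035
```

```bash
cat >> h.py <<'E'
def go(*wps):
    """shift/turn units from the present pose for waypoints (x,y,z,yaw of tool y in deg)"""
    s=sensors.read_state(); q=np.array(s["ee_rot"]); M=R.from_quat(q[[1,2,3,0]]).as_matrix()
    yaw=np.degrees(np.arctan2(M[1,1],M[0,1]))
    # commanded tool taken as exactly vertical
    Rt=np.array([[-np.sin(np.radians(yaw)),np.cos(np.radians(yaw)),0],[np.cos(np.radians(yaw)),np.sin(np.radians(yaw)),0],[0,0,-1]]).T
    print("t",round(s["time_s"],2),"pos",s["eef_pos"].round(4),"yaw",yaw.round(2),"tool z",M[:,2].round(4),"gap",round(s["finger_gap"],3),"F",s["wrist_force"].round(1))
    for w in wps:
        sh=Rt.T@(np.array(w[:3])-s["eef_pos"])/.25; t=-((w[3]-yaw+180)%360-180)/180
        print(w,"->",sh.round(3).tolist(),round(t,3))
E
python3 - <<'E'
from h import *
go((.551,.320,.20,-10.8),(.551,.320,.14,-10.8))
E
```

```text
t 0.1 pos [0.2726 0.5618 0.2215] yaw 64.11 tool z [-0.001  -0.0014 -1.    ] gap 1.0 F [-0.1  0.6 -0.1]
(0.551, 0.32, 0.2, -10.8) -> [-1.424, -0.384, 0.086] 0.416
(0.551, 0.32, 0.14, -10.8) -> [-1.424, -0.384, 0.326] 0.416
```

Request:
{"method": "step_arm", "body": {
  "targets": [
    [[-0.12,-0.03,0.0],0.04,0],
    [[-0.3,-0.08,0.0],0.08,0],
    [[-0.45,-0.12,0.02],0.12,0],
    [[-0.6,-0.16,0.03],0.16,0],
    [[-0.75,-0.2,0.04],0.2,0],
    [[-0.9,-0.25,0.04],0.24,0],
    [[-0.9,-0.25,0.04],0.28,0],
    [[-0.9,-0.25,0.04],0.32,0],
    [[-0.9,-0.25,0.04],0.36,0],
    [[-0.9,-0.25,0.04],0.4,0],
    [[-0.9,-0.25,0.04],0.416,0],
    [[-0.9,-0.25,0.04],0.416,0]
  ],
  "grip_force": 12
}}

```text
time_s: 1.1
eef_pos: [0.4478, 0.4075, 0.212]
ee_rot: [-0.0, 0.771, 0.637, -0.001]
wrist_force: [-0.4, -0.1, -0.5]
finger_gap: 1.001
gripper_force: 0.0
```

```bash
python3 -c "
from h import *
go((.551,.320,.20,-10.8),(.551,.320,.037,-10.8))"
```

```text
t 1.1 pos [0.4478 0.4075 0.212 ] yaw -10.89 tool z [-9.e-04 -6.e-04 -1.e+00] gap 1.001 F [-0.4 -0.1 -0.5]
(0.551, 0.32, 0.2, -10.8) -> [-0.266, 0.471, 0.048] -0.001
(0.551, 0.32, 0.037, -10.8) -> [-0.266, 0.471, 0.7] -0.001
```

Request:
{"method": "step_arm", "body": {
  "targets": [
    [[-0.07,0.12,0.01],0,0],
    [[-0.14,0.25,0.03],0,0],
    [[-0.21,0.38,0.04],0,0],
    [[-0.266,0.471,0.05],0,0],
    [[-0.266,0.471,0.08],0,0],
    [[-0.266,0.471,0.18],0,0],
    [[-0.266,0.471,0.3],0,0],
    [[-0.266,0.471,0.42],0,0],
    [[-0.266,0.471,0.54],0,0],
    [[-0.266,0.471,0.62],0,0],
    [[-0.266,0.471,0.68],0,0],
    [[-0.266,0.471,0.695],0,0]
  ]
}}

```text
time_s: 2.1
eef_pos: [0.548, 0.3197, 0.0345]
ee_rot: [-0.001, 0.77, 0.638, -0.003]
wrist_force: [-0.7, 0.2, -1.5]
finger_gap: 1.0
gripper_force: 0.0
```

Request:
{"method": "step_arm", "body": {
  "targets": [
    [[0,0,0],0,0.2],
    [[0,0,0],0,0.4],
    [[0,0,0],0,0.6],
    [[0,0,0],0,0.8],
    [[0,0,0],0,0.8],
    [[0,0,0],0,0.8],
    [[0,0,0],0,0.8],
    [[0,0,0],0,0.8],
    [[0,0,0],0,0.8],
    [[0,0,0],0,0.8]
  ]
}}

```text
time_s: 2.93
eef_pos: [0.5515, 0.3205, 0.039]
ee_rot: [0.0, 0.77, 0.638, 0.0]
wrist_force: [-0.3, 0.5, 0.8]
finger_gap: 0.426
gripper_force: 11.9
```

```bash
python3 -c "
from h import *
c=cam('scene'); save('g1.png',c['image'][110:260,130:330],3)
go((.551,.320,.037,-10.8))"
```

```text
t 2.98 pos [0.5515 0.3205 0.039 ] yaw -10.77 tool z [ 5.e-04  1.e-04 -1.e+00] gap 0.425 F [0.2 0.  1.4]
(0.551, 0.32, 0.037, -10.8) -> [-0.002, -0.002, 0.008] 0.0
```

View pics/g1.png

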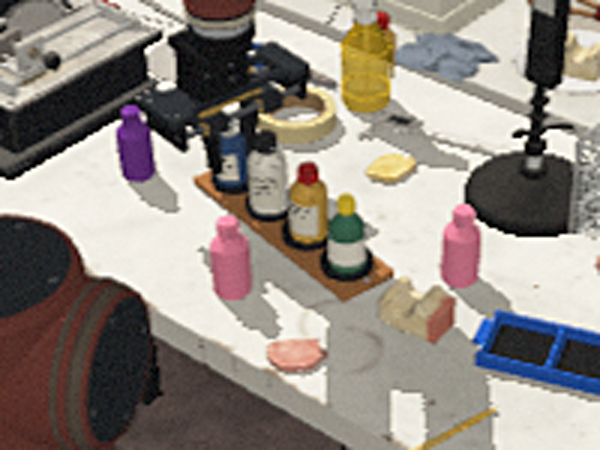

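Blue is gripped: the gap is 37 mm against its 38 mm body, and the scene picture shows the gripper on it at about (232,150). Lifting.

Request:
{"method": "step_arm", "body": {
  "targets": [
    [[0,0,-0.03],0,0.8],
    [[0,0,-0.1],0,0.8],
    [[0,0,-0.2],0,0.8],
    [[0,0,-0.3],0,0.8],
    [[0,0,-0.4],0,0.8],
    [[0,0,-0.5],0,0.8],
    [[0,0,-0.56],0,0.8],
    [[0,0,-0.58],0,0.8],
    [[0,0,-0.58],0,0.8]
  ]
}}

```text
time_s: 3.73
eef_pos: [0.5521, 0.3209, 0.1858]
ee_rot: [0.0, 0.77, 0.638, 0.002]
wrist_force: [-0.4, 0.8, -0.9]
finger_gap: 0.429
gripper_force: 11.9
```

```bash
python3 -c "
from h import *
go((.50,.09,.185,-71.7),(.588,-.307,.185,-71.7))"
```

```text
t 3.73 pos [0.5521 0.3209 0.1858] yaw -10.76 tool z [ 0.0028  0.0013 -1.    ] gap 0.429 F [-0.4  0.8 -0.9]
(0.5, 0.09, 0.185, -71.7) -> [-0.946, -0.032, 0.003] 0.339
(0.588, -0.307, 0.185, -71.7) -> [-2.441, 0.61, 0.003] 0.339
```

Request:
{"method": "step_arm", "body": {
  "targets": [
    [[-0.03,0,0],0.02,0.8],
    [[-0.1,0,0],0.05,0.8],
    [[-0.2,-0.01,0],0.08,0.8],
    [[-0.3,-0.01,0],0.11,0.8],
    [[-0.4,-0.02,0],0.14,0.8],
    [[-0.5,-0.02,0],0.17,0.8],
    [[-0.6,-0.02,0],0.2,0.8],
    [[-0.7,-0.03,0],0.23,0.8],
    [[-0.8,-0.03,0],0.27,0.8],
    [[-0.9,-0.03,0],0.31,0.8],
    [[-0.95,-0.03,0],0.339,0.8],
    [[-0.95,-0.03,0],0.339,0.8]
  ]
}}

```text
time_s: 4.73
eef_pos: [0.4979, 0.0863, 0.1818]
ee_rot: [0.0, 0.988, 0.155, -0.002]
wrist_force: [0.7, 0.3, -1.0]
finger_gap: 0.423
gripper_force: 11.9
```

```bash
python3 -c "
from h import *
go((.54,-.13,.185,-71.7),(.588,-.307,.185,-71.7))"
```

```text
t 4.73 pos [0.4979 0.0863 0.1818] yaw -72.16 tool z [-0.0036 -0.001  -1.    ] gap 0.423 F [ 0.7  0.3 -1. ]
(0.54, -0.13, 0.185, -71.7) -> [-0.105, 0.875, -0.013] -0.003
(0.588, -0.307, 0.185, -71.7) -> [-0.139, 1.608, -0.013] -0.003
```

Request:
{"method": "step_arm", "body": {
  "targets": [
    [[-0.01,0.06,0],0,0.8],
    [[-0.02,0.16,0],0,0.8],
    [[-0.03,0.28,0],0,0.8],
    [[-0.04,0.4,0],0,0.8],
    [[-0.06,0.52,0],0,0.8],
    [[-0.08,0.64,0],0,0.8],
    [[-0.1,0.76,0],0,0.8],
    [[-0.11,0.87,0],0,0.8],
    [[-0.12,0.95,0],0,0.8],
    [[-0.13,1.0,0],0,0.8],
    [[-0.13,1.0,0],0,0.8],
    [[-0.13,1.0,0],0,0.8]
  ]
}}

```text
time_s: 5.73
eef_pos: [0.5463, -0.1584, 0.1826]
ee_rot: [-0.001, 0.987, 0.158, -0.001]
wrist_force: [0.1, -0.4, -0.5]
finger_gap: 0.428
gripper_force: 11.9
```

```bash
python3 -c "
from h import *
go((.588,-.307,.185,-71.7),(.588,-.307,.030,-71.7))"
```

```text
t 5.73 pos [ 0.5463 -0.1584  0.1826] yaw -71.77 tool z [-0.0019  0.0016 -1.    ] gap 0.428 F [ 0.1 -0.4 -0.5]
(0.588, -0.307, 0.185, -71.7) -> [-0.028, 0.617, -0.01] -0.0
(0.588, -0.307, 0.03, -71.7) -> [-0.028, 0.617, 0.61] -0.0
```

Request:
{"method": "step_arm", "body": {
  "targets": [
    [[0,0.06,0],0,0.8],
    [[-0.01,0.18,0],0,0.8],
    [[-0.01,0.3,0],0,0.8],
    [[-0.02,0.42,0],0,0.8],
    [[-0.02,0.53,0.02],0,0.8],
    [[-0.03,0.6,0.08],0,0.8],
    [[-0.028,0.617,0.16],0,0.8],
    [[-0.028,0.617,0.26],0,0.8],
    [[-0.028,0.617,0.36],0,0.8],
    [[-0.028,0.617,0.44],0,0.8],
    [[-0.028,0.617,0.47],0,0.8],
    [[-0.028,0.617,0.47],0,0.8]
  ]
}}

```text
time_s: 6.73
eef_pos: [0.5869, -0.3058, 0.0632]
ee_rot: [-0.002, 0.987, 0.159, -0.002]
wrist_force: [0.0, -0.7, -1.0]
finger_gap: 0.423
gripper_force: 11.9
```

Request:
{"method": "step_arm", "body": {
  "targets": [
    [[0,0,0],0,0.8],
    [[0,0,0],0,0.8],
    [[0,0,0],0,0.8]
  ]
}}

```text
time_s: 6.98
eef_pos: [0.5898, -0.3085, 0.0686]
ee_rot: [0.001, 0.987, 0.159, 0.001]
wrist_force: [0.2, -0.7, -0.4]
finger_gap: 0.424
gripper_force: 11.9
```

```bash
python3 -c "
from h import *
c=cam('scene'); save('p1.png',c['image'][130:280,270:470],3)
go((.588,-.307,.030,-71.7))"
```

```text
t 7.03 pos [ 0.5896 -0.3084  0.0684] yaw -71.77 tool z [ 0.0028 -0.0019 -1.    ] gap 0.424 F [-0.4  0.1 -1.2]
(0.588, -0.307, 0.03, -71.7) -> [-0.004, -0.007, 0.154] -0.0
```

View pics/p1.png

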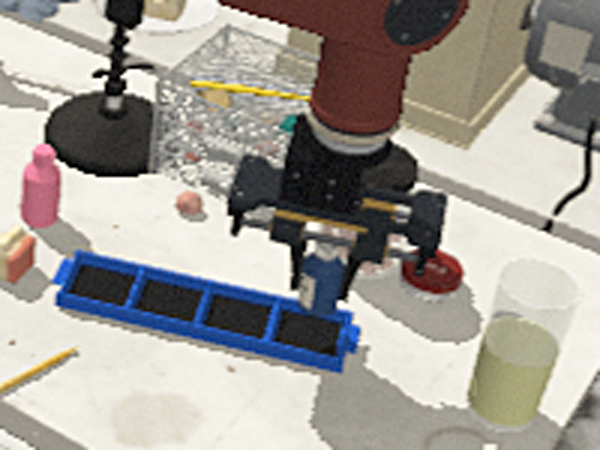

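The blue bottle hangs over the rightmost bay at about (320,280), clear of the jar and the glass. Lowering.

Request:
{"method": "step_arm", "body": {
  "targets": [
    [[-0.002,-0.004,0.03],0,0.8],
    [[-0.004,-0.007,0.06],0,0.8],
    [[-0.004,-0.007,0.09],0,0.8],
    [[-0.004,-0.007,0.115],0,0.8],
    [[-0.004,-0.007,0.135],0,0.8],
    [[-0.004,-0.007,0.148],0,0.8],
    [[-0.004,-0.007,0.156],0,0.8],
    [[-0.004,-0.007,0.158],0,0.8],
    [[-0.004,-0.007,0.158],0,0.8],
    [[-0.004,-0.007,0.158],0,0.8],
    [[-0.004,-0.007,0.158],0,0.8]
  ]
}}

```text
time_s: 7.95
eef_pos: [0.5873, -0.3064, 0.0286]
ee_rot: [0.0, 0.987, 0.158, 0.0]
wrist_force: [-4.1, 2.8, 10.5]
finger_gap: 0.424
gripper_force: 12.0
```

Request:
{"method": "step_arm", "body": {
  "targets": [
    [[0,0,-0.003],0,0.6],
    [[0,0,-0.003],0,0.4],
    [[0,0,-0.003],0,0.2],
    [[0,0,-0.003],0,0.0],
    [[0,0,-0.003],0,0.0],
    [[0,0,-0.003],0,0.0],
    [[0,0,-0.05],0,0],
    [[0,0,-0.15],0,0],
    [[0,0,-0.27],0,0],
    [[0,0,-0.39],0,0],
    [[0,0,-0.48],0,0],
    [[0,0,-0.5],0,0]
  ]
}}

```text
time_s: 8.95
eef_pos: [0.5896, -0.3082, 0.1587]
ee_rot: [0.003, 0.987, 0.158, 0.003]
wrist_force: [1.4, -1.2, 2.0]
finger_gap: 0.996
gripper_force: 0.0
```

```bash
python3 -c "
from h import *
go((.50,-.08,.17,-40),(.538,.2495,.17,-10.8))"
```

```text
t 8.95 pos [ 0.5896 -0.3082  0.1587] yaw -71.78 tool z [ 0.0078 -0.0053 -1.    ] gap 0.996 F [ 1.4 -1.2  2. ]
(0.5, -0.08, 0.17, -40) -> [-0.055, -0.979, -0.045] -0.177
(0.538, 0.2495, 0.17, -10.8) -> [0.501, -2.184, -0.045] -0.339
```

Request:
{"method": "step_arm", "body": {
  "targets": [
    [[0,-0.05,-0.02],0,0],
    [[-0.01,-0.15,-0.045],-0.02,0],
    [[-0.02,-0.28,-0.045],-0.05,0],
    [[-0.03,-0.42,-0.045],-0.08,0],
    [[-0.04,-0.56,-0.045],-0.11,0],
    [[-0.05,-0.7,-0.045],-0.14,0],
    [[-0.055,-0.82,-0.045],-0.16,0],
    [[-0.055,-0.92,-0.045],-0.177,0],
    [[-0.055,-0.98,-0.045],-0.177,0],
    [[-0.055,-0.98,-0.045],-0.177,0]
  ]
}}

```text
time_s: 9.78
eef_pos: [0.4953, -0.0749, 0.1618]
ee_rot: [-0.001, 0.906, 0.424, -0.001]
wrist_force: [1.4, -0.8, 0.6]
finger_gap: 0.999
gripper_force: 0.0
```

```bash
python3 - <<'E'
from h import *
for n in("top","scene"):
    c=cam(n);P=pts(c)
    m=(P[...,2]>.065)&(P[...,2]<.1)&(abs(P[...,0]-.588)<.045)&(abs(P[...,1]+.307)<.045); q=P[m]
    print(n,m.sum(),np.median(q,0).round(4) if m.any() else "",q[:,2].max().round(4) if m.any() else "")
go((.51,.08,.17,-25),(.538,.2495,.17,-10.8))
E
```

```text
top 0  
scene 72 [ 0.5828 -0.3081  0.0784] 0.0866
t 9.88 pos [ 0.497  -0.0777  0.1626] yaw -39.94 tool z [-4.e-04 -4.e-04 -1.e+00] gap 0.999 F [-0.4  0.2 -0.1]
(0.51, 0.08, 0.17, -25) -> [0.517, -0.365, -0.03] -0.083
(0.538, 0.2495, 0.17, -10.8) -> [1.109, -0.714, -0.03] -0.162
```

Request:
{"method": "step_arm", "body": {
  "targets": [
    [[0.05,-0.03,-0.01],-0.01,0],
    [[0.15,-0.1,-0.03],-0.03,0],
    [[0.27,-0.18,-0.03],-0.05,0],
    [[0.39,-0.26,-0.03],-0.07,0],
    [[0.51,-0.34,-0.03],-0.09,0],
    [[0.63,-0.42,-0.03],-0.11,0],
    [[0.75,-0.49,-0.03],-0.13,0],
    [[0.86,-0.56,-0.03],-0.15,0],
    [[0.95,-0.62,-0.03],-0.162,0],
    [[1.0,-0.66,-0.03],-0.162,0],
    [[1.0,-0.66,-0.03],-0.162,0],
    [[1.0,-0.66,-0.03],-0.162,0]
  ]
}}

```text
time_s: 10.88
eef_pos: [0.5317, 0.2191, 0.1698]
ee_rot: [0.0, 0.77, 0.638, -0.001]
wrist_force: [-0.0, 0.0, 0.2]
finger_gap: 0.999
gripper_force: 0.0
```

```bash
python3 - <<'E'
from h import *
go((.537,.2495,.17,-10.8),(.537,.2495,.05,-10.8))
E
```

```text
t 10.88 pos [0.5317 0.2191 0.1698] yaw -10.78 tool z [-8.e-04 -9.e-04 -1.e+00] gap 0.999 F [-0.   0.   0.2]
(0.537, 0.2495, 0.17, -10.8) -> [0.123, -0.002, -0.001] 0.0
(0.537, 0.2495, 0.05, -10.8) -> [0.123, -0.002, 0.479] 0.0
```

Request:
{"method": "step_arm", "body": {
  "targets": [
    [[0.06,0,0],0,0],
    [[0.12,0,0],0,0],
    [[0.123,0,0],0,0],
    [[0.123,0,0.03],0,0],
    [[0.123,0,0.1],0,0],
    [[0.123,0,0.2],0,0],
    [[0.123,0,0.3],0,0],
    [[0.123,0,0.38],0,0],
    [[0.123,0,0.43],0,0],
    [[0.123,0,0.46],0,0],
    [[0.123,0,0.475],0,0],
    [[0.123,0,0.475],0,0]
  ]
}}

```text
time_s: 11.88
eef_pos: [0.5369, 0.2496, 0.0515]
ee_rot: [-0.0, 0.77, 0.638, -0.0]
wrist_force: [-0.2, -0.1, -0.2]
finger_gap: 1.0
gripper_force: 0.0
```

Request:
{"method": "step_arm", "body": {
  "targets": [
    [[0,0,0],0,0.2],
    [[0,0,0],0,0.4],
    [[0,0,0],0,0.6],
    [[0,0,0],0,0.8],
    [[0,0,0],0,0.8],
    [[0,0,0],0,0.8],
    [[0,0,0],0,0.8],
    [[0,0,0],0,0.8],
    [[0,0,0],0,0.8],
    [[0,0,0],0,0.8]
  ]
}}

```text
time_s: 12.72
eef_pos: [0.5371, 0.2499, 0.0519]
ee_rot: [0.0, 0.77, 0.638, 0.0]
wrist_force: [1.4, -0.4, 1.3]
finger_gap: 0.499
gripper_force: 11.9
```

Request:
{"method": "step_arm", "body": {
  "targets": [
    [[0,0,-0.03],0,0.8],
    [[0,0,-0.1],0,0.8],
    [[0,0,-0.2],0,0.8],
    [[0,0,-0.3],0,0.8],
    [[0,0,-0.4],0,0.8],
    [[0,0,-0.5],0,0.8],
    [[0,0,-0.56],0,0.8],
    [[0,0,-0.58],0,0.8],
    [[0,0,-0.58],0,0.8]
  ]
}}

```text
time_s: 13.47
eef_pos: [0.5377, 0.2501, 0.1987]
ee_rot: [0.001, 0.77, 0.638, 0.001]
wrist_force: [0.7, -0.3, -1.8]
finger_gap: 0.502
gripper_force: 11.9
```

```bash
python3 - <<'E'
from h import *
go((.50,.02,.196,-10),(.566,-.24,.196,18.3))
E
```

```text
t 13.47 pos [0.5377 0.2501 0.1987] yaw -10.77 tool z [ 2.9e-03  9.0e-04 -1.0e+00] gap 0.502 F [ 0.7 -0.3 -1.8]
(0.5, 0.02, 0.196, -10) -> [-0.932, 0.024, 0.011] -0.004
(0.566, -0.24, 0.196, 18.3) -> [-1.905, 0.477, 0.011] -0.161
```

Request:
{"method": "step_arm", "body": {
  "targets": [
    [[-0.03,0,0],0,0.8],
    [[-0.1,0,0],0,0.8],
    [[-0.2,0.0,0],0,0.8],
    [[-0.3,0.01,0],0,0.8],
    [[-0.4,0.01,0],0,0.8],
    [[-0.5,0.01,0],0,0.8],
    [[-0.6,0.02,0],-0.01,0.8],
    [[-0.7,0.02,0],-0.02,0.8],
    [[-0.8,0.02,0],-0.03,0.8],
    [[-0.9,0.02,0],-0.04,0.8],
    [[-0.96,0.03,0],-0.05,0.8],
    [[-0.98,0.03,0],-0.05,0.8]
  ]
}}

```text
time_s: 14.47
eef_pos: [0.4968, 0.0054, 0.1947]
ee_rot: [-0.001, 0.718, 0.696, -0.001]
wrist_force: [0.2, 0.1, -1.5]
finger_gap: 0.496
gripper_force: 11.9
```

```bash
python3 - <<'E'
from h import *
go((.566,-.24,.196,18.3))
E
```

```text
t 14.47 pos [0.4968 0.0054 0.1947] yaw -1.84 tool z [-3.7e-03 -4.0e-04 -1.0e+00] gap 0.496 F [ 0.2  0.1 -1.5]
(0.566, -0.24, 0.196, 18.3) -> [-0.972, 0.308, -0.005] -0.112
```

Request:
{"method": "step_arm", "body": {
  "targets": [
    [[-0.03,0,0],0,0.8],
    [[-0.1,0.02,0],-0.01,0.8],
    [[-0.2,0.05,0],-0.02,0.8],
    [[-0.3,0.08,0],-0.03,0.8],
    [[-0.4,0.11,0],-0.045,0.8],
    [[-0.5,0.14,0],-0.06,0.8],
    [[-0.6,0.17,0],-0.07,0.8],
    [[-0.7,0.2,0],-0.08,0.8],
    [[-0.8,0.24,0],-0.09,0.8],
    [[-0.9,0.28,0],-0.1,0.8],
    [[-0.96,0.3,0],-0.112,0.8],
    [[-0.97,0.3,0],-0.112,0.8]
  ]
}}

```text
time_s: 15.47
eef_pos: [0.5663, -0.2389, 0.1955]
ee_rot: [-0.0, 0.585, 0.811, -0.0]
wrist_force: [-0.8, 0.2, -0.8]
finger_gap: 0.497
gripper_force: 11.9
```

Request:
{"method": "step_arm", "body": {
  "targets": [
    [[0,0,0.03],0,0.8],
    [[0,0,0.1],0,0.8],
    [[0,0,0.2],0,0.8],
    [[0,0,0.3],0,0.8],
    [[0,0,0.38],0,0.8],
    [[0,0,0.44],0,0.8],
    [[0,0,0.48],0,0.8],
    [[0,0,0.48],0,0.8],
    [[0,0,0.48],0,0.8],
    [[0,0,0.48],0,0.8]
  ]
}}

```text
time_s: 16.3
eef_pos: [0.5667, -0.2368, 0.0779]
ee_rot: [0.001, 0.585, 0.811, 0.0]
wrist_force: [0.8, -0.2, -1.1]
finger_gap: 0.502
gripper_force: 11.9
```

```bash
python3 - <<'E'
from h import *
c=cam('scene'); save('p2.png',c['image'][130:280,270:470],3)
go((.566,-.24,.0419,18.3))
E
```

```text
t 16.35 pos [ 0.567  -0.2371  0.0783] yaw 18.4 tool z [ 0.0021 -0.0012 -1.    ] gap 0.498 F [-0.2  0.7 -1.6]
(0.566, -0.24, 0.0419, 18.3) -> [-0.01, -0.007, 0.146] 0.001
```

View pics/p2.png

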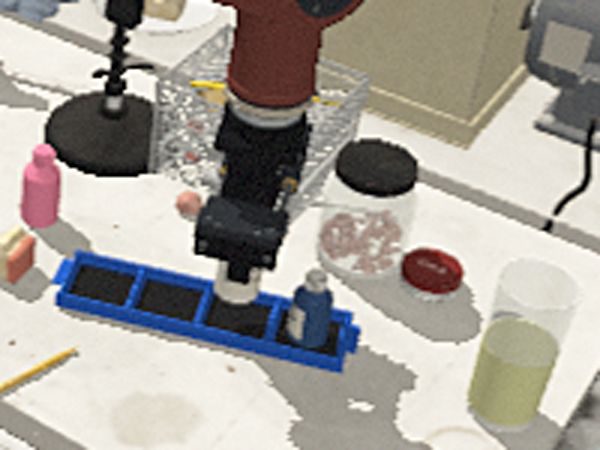

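Blue stands upright in the rightmost bay at (312,318), and white is over the next bay at (238,285). Lowering.

Request:
{"method": "step_arm", "body": {
  "targets": [
    [[-0.005,-0.004,0.03],0,0.8],
    [[-0.01,-0.007,0.06],0,0.8],
    [[-0.01,-0.007,0.09],0,0.8],
    [[-0.01,-0.007,0.115],0,0.8],
    [[-0.01,-0.007,0.132],0,0.8],
    [[-0.01,-0.007,0.142],0,0.8],
    [[-0.01,-0.007,0.146],0,0.8],
    [[-0.01,-0.007,0.147],0,0.8],
    [[-0.01,-0.007,0.147],0,0.8],
    [[-0.01,-0.007,0.147],0,0.8]
  ]
}}

```text
time_s: 17.18
eef_pos: [0.5656, -0.2399, 0.0413]
ee_rot: [0.0, 0.585, 0.811, 0.0]
wrist_force: [-2.9, 2.4, 6.6]
finger_gap: 0.495
gripper_force: 12.0
```

Request:
{"method": "step_arm", "body": {
  "targets": [
    [[0,0,-0.003],0,0.6],
    [[0,0,-0.003],0,0.4],
    [[0,0,-0.003],0,0.2],
    [[0,0,-0.003],0,0.0],
    [[0,0,-0.003],0,0.0],
    [[0,0,-0.003],0,0.0],
    [[0,0,-0.05],0,0],
    [[0,0,-0.15],0,0],
    [[0,0,-0.27],0,0],
    [[0,0,-0.39],0,0],
    [[0,0,-0.48],0,0],
    [[0,0,-0.5],0,0]
  ]
}}

```text
time_s: 18.18
eef_pos: [0.5678, -0.2414, 0.1716]
ee_rot: [0.005, 0.585, 0.811, 0.0]
wrist_force: [0.3, -1.4, 0.0]
finger_gap: 0.994
gripper_force: 0.0
```

```bash
python3 - <<'E'
from h import *
go((.51,-.02,.17,5),(.5265,.179,.17,-10.8))
E
```

```text
t 18.18 pos [ 0.5678 -0.2414  0.1716] yaw 18.4 tool z [ 0.0079 -0.0046 -1.    ] gap 0.994 F [ 0.3 -1.4  0. ]
(0.51, -0.02, 0.17, 5) -> [0.913, 0.06, 0.006] 0.074
(0.5265, 0.179, 0.17, -10.8) -> [1.648, 0.374, 0.006] 0.162
```

Request:
{"method": "step_arm", "body": {
  "targets": [
    [[0.04,0,0],0,0],
    [[0.14,0.01,0],0.01,0],
    [[0.26,0.02,0],0.02,0],
    [[0.38,0.03,0],0.04,0],
    [[0.5,0.04,0],0.06,0],
    [[0.62,0.05,0],0.08,0],
    [[0.74,0.06,0],0.1,0],
    [[0.84,0.06,0],0.12,0],
    [[0.92,0.07,0],0.14,0],
    [[0.96,0.08,0],0.162,0],
    [[0.96,0.08,0],0.162,0]
  ]
}}

```text
time_s: 19.1
eef_pos: [0.5062, -0.0031, 0.163]
ee_rot: [-0.002, 0.77, 0.638, -0.001]
wrist_force: [0.3, -0.9, -1.0]
finger_gap: 1.003
gripper_force: 0.0
```

```bash
python3 - <<'E'
from h import *
for n in("top","scene"):
    c=cam(n);P=pts(c)
    for k,(x,y) in {"amber":(.527,.179),"white":(.566,-.24)}.items():
        m=(P[...,2]>.085)&(P[...,2]<.12)&(abs(P[...,0]-x)<.03)&(abs(P[...,1]-y)<.03); q=P[m]
        if m.any(): print(n,k,m.sum(),np.median(q,0).round(4),q[:,2].max().round(4))
go((.5265,.179,.17,-10.8),(.5265,.179,.045,-10.8))
E
```

```text
top amber 99 [0.5234 0.1782 0.1062] 0.1108
top white 92 [ 0.562  -0.2368  0.1022] 0.1064
scene amber 62 [0.5235 0.1711 0.0983] 0.1091
scene white 69 [ 0.5582 -0.2435  0.0986] 0.1042
t 19.2 pos [ 0.5072 -0.0053  0.1637] yaw -10.57 tool z [-2.2e-03  1.0e-04 -1.0e+00] gap 1.0 F [-0.6 -0.1  0.1]
(0.5265, 0.179, 0.17, -10.8) -> [0.739, -0.059, -0.025] 0.001
(0.5265, 0.179, 0.045, -10.8) -> [0.739, -0.059, 0.475] 0.001
```

Request:
{"method": "step_arm", "body": {
  "targets": [
    [[0.04,0,0],0,0],
    [[0.14,-0.01,-0.01],0,0],
    [[0.26,-0.02,-0.02],0,0],
    [[0.38,-0.03,-0.025],0,0],
    [[0.5,-0.04,-0.025],0,0],
    [[0.62,-0.05,-0.025],0,0],
    [[0.7,-0.059,-0.025],0,0],
    [[0.739,-0.059,-0.025],0,0],
    [[0.739,-0.059,-0.025],0,0],
    [[0.739,-0.059,-0.025],0,0]
  ]
}}

```text
time_s: 20.03
eef_pos: [0.5283, 0.1779, 0.1708]
ee_rot: [0.0, 0.77, 0.638, -0.001]
wrist_force: [0.7, -0.0, 1.0]
finger_gap: 1.001
gripper_force: 0.0
```

```bash
python3 - <<'E'
from h import *
go((.5265,.179,.045,-10.8))
E
```

```text
t 20.03 pos [0.5283 0.1779 0.1708] yaw -10.72 tool z [-9.e-04 -8.e-04 -1.e+00] gap 1.001 F [ 0.7 -0.   1. ]
(0.5265, 0.179, 0.045, -10.8) -> [0.003, -0.008, 0.503] 0.0
```

Request:
{"method": "step_arm", "body": {
  "targets": [
    [[0.003,-0.008,0.03],0,0],
    [[0.003,-0.008,0.1],0,0],
    [[0.003,-0.008,0.2],0,0],
    [[0.003,-0.008,0.3],0,0],
    [[0.003,-0.008,0.38],0,0],
    [[0.003,-0.008,0.44],0,0],
    [[0.003,-0.008,0.48],0,0],
    [[0.003,-0.008,0.5],0,0],
    [[0.003,-0.008,0.5],0,0],
    [[0.003,-0.008,0.5],0,0]
  ]
}}

```text
time_s: 20.87
eef_pos: [0.527, 0.1791, 0.0468]
ee_rot: [0.0, 0.771, 0.637, 0.0]
wrist_force: [-0.4, -0.5, -0.0]
finger_gap: 0.996
gripper_force: 0.0
```

Request:
{"method": "step_arm", "body": {
  "targets": [
    [[0,0,0],0,0.2],
    [[0,0,0],0,0.4],
    [[0,0,0],0,0.6],
    [[0,0,0],0,0.8],
    [[0,0,0],0,0.8],
    [[0,0,0],0,0.8],
    [[0,0,0],0,0.8],
    [[0,0,0],0,0.8],
    [[0,0,0],0,0.8],
    [[0,0,0],0,0.8]
  ]
}}

```text
time_s: 21.7
eef_pos: [0.5266, 0.1796, 0.0463]
ee_rot: [-0.0, 0.77, 0.638, -0.0]
wrist_force: [-0.7, 0.4, 1.1]
finger_gap: 0.473
gripper_force: 12.0
```

Request:
{"method": "step_arm", "body": {
  "targets": [
    [[0,0,-0.03],0,0.8],
    [[0,0,-0.1],0,0.8],
    [[0,0,-0.2],0,0.8],
    [[0,0,-0.3],0,0.8],
    [[0,0,-0.4],0,0.8],
    [[0,0,-0.5],0,0.8],
    [[0,0,-0.56],0,0.8],
    [[0,0,-0.58],0,0.8],
    [[0,0,-0.58],0,0.8]
  ]
}}

```text
time_s: 22.45
eef_pos: [0.5275, 0.1797, 0.1932]
ee_rot: [0.001, 0.77, 0.638, 0.001]
wrist_force: [0.9, 0.5, -2.0]
finger_gap: 0.466
gripper_force: 12.0
```

```bash
python3 - <<'E'
from h import *
go((.505,-.04,.19,5),(.544,-.174,.19,18.3))
E
```

```text
t 22.45 pos [0.5275 0.1797 0.1932] yaw -10.77 tool z [ 3.4e-03  6.0e-04 -1.0e+00] gap 0.466 F [ 0.9  0.5 -2. ]
(0.505, -0.04, 0.19, 5) -> [-0.88, 0.076, 0.013] -0.088
(0.544, -0.174, 0.19, 18.3) -> [-1.378, 0.329, 0.013] -0.161
```

Request:
{"method": "step_arm", "body": {
  "targets": [
    [[-0.03,0,0],0,0.8],
    [[-0.1,0.01,0],-0.01,0.8],
    [[-0.2,0.02,0],-0.02,0.8],
    [[-0.3,0.03,0],-0.03,0.8],
    [[-0.4,0.04,0],-0.04,0.8],
    [[-0.5,0.04,0],-0.05,0.8],
    [[-0.6,0.05,0],-0.07,0.8],
    [[-0.7,0.06,0],-0.09,0.8],
    [[-0.8,0.07,0],-0.11,0.8],
    [[-0.86,0.08,0],-0.13,0.8],
    [[-0.88,0.08,0],-0.15,0.8],
    [[-0.88,0.08,0],-0.161,0.8]
  ]
}}

```text
time_s: 23.45
eef_pos: [0.5033, -0.0421, 0.189]
ee_rot: [-0.002, 0.586, 0.81, -0.001]
wrist_force: [0.7, 0.6, -0.8]
finger_gap: 0.468
gripper_force: 12.0
```

```bash
python3 - <<'E'
from h import *
go((.544,-.174,.19,18.3))
E
```

```text
t 23.45 pos [ 0.5033 -0.0421  0.189 ] yaw 18.26 tool z [-4.e-03  3.e-04 -1.e+00] gap 0.468 F [ 0.7  0.6 -0.8]
(0.544, -0.174, 0.19, 18.3) -> [-0.552, -0.011, -0.004] -0.0
```

Request:
{"method": "step_arm", "body": {
  "targets": [
    [[-0.04,0,0],0,0.8],
    [[-0.14,0,0],0,0.8],
    [[-0.24,0,0],0,0.8],
    [[-0.34,-0.01,0],0,0.8],
    [[-0.44,-0.01,0],0,0.8],
    [[-0.52,-0.01,0],0,0.8],
    [[-0.55,-0.01,0.02],0,0.8],
    [[-0.55,-0.01,0.1],0,0.8],
    [[-0.55,-0.01,0.2],0,0.8],
    [[-0.55,-0.01,0.3],0,0.8],
    [[-0.55,-0.01,0.38],0,0.8],
    [[-0.55,-0.01,0.42],0,0.8]
  ]
}}

```text
time_s: 24.45
eef_pos: [0.5427, -0.1702, 0.0816]
ee_rot: [-0.003, 0.586, 0.81, -0.001]
wrist_force: [-0.3, 0.1, -0.7]
finger_gap: 0.471
gripper_force: 12.0
```

Request:
{"method": "step_arm", "body": {
  "targets": [
    [[0,0,0.02],0,0.8],
    [[0,0,0.04],0,0.8],
    [[0,0,0.04],0,0.8],
    [[0,0,0.04],0,0.8],
    [[0,0,0.04],0,0.8]
  ]
}}

```text
time_s: 24.87
eef_pos: [0.5467, -0.1721, 0.0777]
ee_rot: [0.001, 0.586, 0.81, 0.0]
wrist_force: [0.3, -0.1, -0.0]
finger_gap: 0.469
gripper_force: 12.0
```

```bash
python3 - <<'E'
from h import *
go((.544,-.174,.0361,18.3))
E
```

```text
t 24.87 pos [ 0.5467 -0.1721  0.0777] yaw 18.22 tool z [ 0.0021 -0.001  -1.    ] gap 0.469 F [ 0.3 -0.1 -0. ]
(0.544, -0.174, 0.0361, 18.3) -> [-0.004, -0.012, 0.166] -0.0
```

Request:
{"method": "step_arm", "body": {
  "targets": [
    [[-0.002,-0.006,0.03],0,0.8],
    [[-0.004,-0.01,0.06],0,0.8],
    [[-0.004,-0.01,0.09],0,0.8],
    [[-0.004,-0.01,0.115],0,0.8],
    [[-0.004,-0.01,0.138],0,0.8],
    [[-0.004,-0.01,0.154],0,0.8],
    [[-0.004,-0.01,0.162],0,0.8],
    [[-0.004,-0.01,0.166],0,0.8],
    [[-0.004,-0.01,0.166],0,0.8],
    [[-0.004,-0.01,0.166],0,0.8]
  ]
}}

```text
time_s: 25.7
eef_pos: [0.5436, -0.1736, 0.036]
ee_rot: [-0.0, 0.586, 0.81, -0.0]
wrist_force: [-5.1, 1.6, 9.8]
finger_gap: 0.467
gripper_force: 12.0
```

Request:
{"method": "step_arm", "body": {
  "targets": [
    [[0,0,-0.003],0,0.6],
    [[0,0,-0.003],0,0.4],
    [[0,0,-0.003],0,0.2],
    [[0,0,-0.003],0,0.0],
    [[0,0,-0.003],0,0.0],
    [[0,0,-0.003],0,0.0],
    [[0,0,-0.05],0,0],
    [[0,0,-0.15],0,0],
    [[0,0,-0.27],0,0],
    [[0,0,-0.39],0,0],
    [[0,0,-0.48],0,0],
    [[0,0,-0.53],0,0]
  ]
}}

```text
time_s: 26.7
eef_pos: [0.5454, -0.1742, 0.172]
ee_rot: [0.003, 0.586, 0.81, 0.001]
wrist_force: [-0.8, 0.4, 0.4]
finger_gap: 0.993
gripper_force: 0.0
```

```bash
python3 - <<'E'
from h import *
go((.511,.04,.17,5),(.511,.113,.17,-10.8))
E
```

```text
t 26.7 pos [ 0.5454 -0.1742  0.172 ] yaw 18.22 tool z [ 0.0053 -0.0026 -1.    ] gap 0.993 F [-0.8  0.4  0.4]
(0.511, 0.04, 0.17, 5) -> [0.857, 0.137, 0.008] 0.073
(0.511, 0.113, 0.17, -10.8) -> [1.134, 0.229, 0.008] 0.161
```

Request:
{"method": "step_arm", "body": {
  "targets": [
    [[0.04,0,0],0,0],
    [[0.14,0.02,0],0.01,0],
    [[0.26,0.04,0],0.02,0],
    [[0.38,0.06,0],0.04,0],
    [[0.5,0.08,0],0.06,0],
    [[0.62,0.1,0],0.08,0],
    [[0.74,0.12,0],0.1,0],
    [[0.86,0.15,0],0.12,0],
    [[0.95,0.18,0],0.14,0],
    [[1.0,0.2,0],0.161,0],
    [[1.0,0.2,0],0.161,0],
    [[1.0,0.2,0],0.161,0]
  ]
}}

```text
time_s: 27.7
eef_pos: [0.5115, 0.0805, 0.1657]
ee_rot: [-0.001, 0.769, 0.639, -0.001]
wrist_force: [-0.8, -0.0, -0.4]
finger_gap: 1.0
gripper_force: 0.0
```

```bash
python3 - <<'E'
from h import *
c=cam('scene'); save('p3.png',c['image'][130:280,200:420],2.7)
go((.5115,.113,.17,-10.8),(.5115,.113,.039,-10.8))
E
```

```text
t 27.75 pos [0.5119 0.0797 0.1659] yaw -10.62 tool z [-2.4e-03 -4.0e-04 -1.0e+00] gap 1.004 F [0.8 0.9 0.4]
(0.5115, 0.113, 0.17, -10.8) -> [0.131, -0.026, -0.016] 0.001
(0.5115, 0.113, 0.039, -10.8) -> [0.131, -0.026, 0.508] 0.001
```

View pics/p3.png

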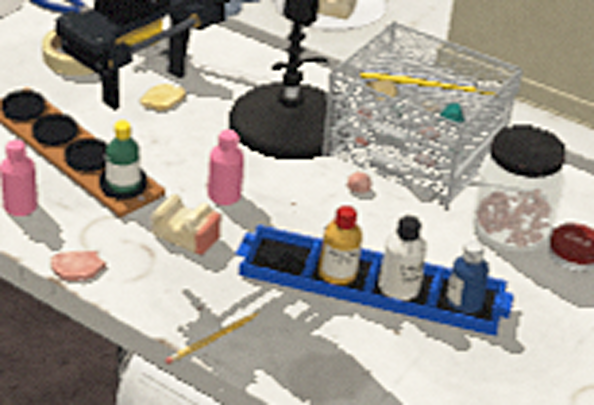

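Amber (342,250), white (404,262) and blue (468,280) stand upright in their bays, and the carving is untouched at (187,222). Green is next.

Request:
{"method": "step_arm", "body": {
  "targets": [
    [[0.04,-0.01,0],0,0],
    [[0.1,-0.02,-0.01],0,0],
    [[0.131,-0.026,-0.01],0,0],
    [[0.131,-0.026,0.03],0,0],
    [[0.131,-0.026,0.1],0,0],
    [[0.131,-0.026,0.2],0,0],
    [[0.131,-0.026,0.3],0,0],
    [[0.131,-0.026,0.38],0,0],
    [[0.131,-0.026,0.44],0,0],
    [[0.131,-0.026,0.47],0,0],
    [[0.131,-0.026,0.48],0,0],
    [[0.131,-0.026,0.48],0,0]
  ]
}}

```text
time_s: 28.75
eef_pos: [0.5123, 0.1127, 0.0466]
ee_rot: [-0.0, 0.77, 0.638, -0.001]
wrist_force: [-0.4, 0.3, 0.8]
finger_gap: 1.006
gripper_force: 0.0
```

```bash
python3 - <<'E'
from h import *
go((.5115,.113,.040,-10.8))
E
```

```text
t 28.75 pos [0.5123 0.1127 0.0466] yaw -10.78 tool z [-1.3e-03 -2.0e-04 -1.0e+00] gap 1.006 F [-0.4  0.3  0.8]
(0.5115, 0.113, 0.04, -10.8) -> [0.001, -0.003, 0.026] 0.0
```

Request:
{"method": "step_arm", "body": {
  "targets": [
    [[0,0,0.015],0,0],
    [[0,0,0.026],0,0.2],
    [[0,0,0.026],0,0.4],
    [[0,0,0.026],0,0.6],
    [[0,0,0.026],0,0.8],
    [[0,0,0.026],0,0.8],
    [[0,0,0.026],0,0.8],
    [[0,0,0.026],0,0.8],
    [[0,0,0.026],0,0.8],
    [[0,0,0.026],0,0.8],
    [[0,0,0.026],0,0.8],
    [[0,0,0.026],0,0.8]
  ]
}}

```text
time_s: 29.75
eef_pos: [0.5126, 0.1131, 0.0408]
ee_rot: [-0.0, 0.77, 0.638, -0.0]
wrist_force: [-1.8, -0.1, 1.0]
finger_gap: 0.456
gripper_force: 12.0
```

Request:
{"method": "step_arm", "body": {
  "targets": [
    [[0,0,-0.03],0,0.8],
    [[0,0,-0.1],0,0.8],
    [[0,0,-0.2],0,0.8],
    [[0,0,-0.3],0,0.8],
    [[0,0,-0.4],0,0.8],
    [[0,0,-0.5],0,0.8],
    [[0,0,-0.56],0,0.8],
    [[0,0,-0.58],0,0.8],
    [[0,0,-0.58],0,0.8]
  ]
}}

```text
time_s: 30.5
eef_pos: [0.5138, 0.1131, 0.1876]
ee_rot: [0.001, 0.77, 0.638, 0.001]
wrist_force: [0.5, 0.4, -1.0]
finger_gap: 0.456
gripper_force: 12.0
```

```bash
python3 - <<'E'
from h import *
go((.522,-.107,.185,18.3))
E
```

```text
t 30.5 pos [0.5138 0.1131 0.1876] yaw -10.77 tool z [ 3.4e-03  2.0e-04 -1.0e+00] gap 0.456 F [ 0.5  0.4 -1. ]
(0.522, -0.107, 0.185, 18.3) -> [-0.859, 0.197, 0.01] -0.161
```

Request:
{"method": "step_arm", "body": {
  "targets": [
    [[-0.03,0,0],0,0.8],
    [[-0.1,0.02,0],-0.01,0.8],
    [[-0.2,0.04,0],-0.03,0.8],
    [[-0.3,0.06,0],-0.05,0.8],
    [[-0.4,0.08,0],-0.07,0.8],
    [[-0.5,0.1,0],-0.09,0.8],
    [[-0.6,0.13,0],-0.11,0.8],
    [[-0.7,0.16,0],-0.13,0.8],
    [[-0.8,0.18,0],-0.15,0.8],
    [[-0.85,0.19,0],-0.161,0.8],
    [[-0.859,0.197,0],-0.161,0.8],
    [[-0.859,0.197,0],-0.161,0.8]
  ]
}}

```text
time_s: 31.5
eef_pos: [0.5199, -0.1078, 0.184]
ee_rot: [-0.001, 0.588, 0.809, -0.0]
wrist_force: [-0.2, -0.1, -0.6]
finger_gap: 0.453
gripper_force: 12.0
```

Request:
{"method": "step_arm", "body": {
  "targets": [
    [[0,0,0.03],0,0.8],
    [[0,0,0.1],0,0.8],
    [[0,0,0.2],0,0.8],
    [[0,0,0.3],0,0.8],
    [[0,0,0.38],0,0.8],
    [[0,0,0.44],0,0.8],
    [[0,0,0.46],0,0.8],
    [[0,0,0.46],0,0.8],
    [[0,0,0.46],0,0.8],
    [[0,0,0.46],0,0.8]
  ]
}}

```text
time_s: 32.33
eef_pos: [0.522, -0.107, 0.072]
ee_rot: [0.001, 0.586, 0.81, 0.0]
wrist_force: [0.1, -0.0, -0.5]
finger_gap: 0.451
gripper_force: 12.0
```

```bash
python3 - <<'E'
from h import *
go((.522,-.107,.0306,18.3))
E
```

```text
t 32.33 pos [ 0.522 -0.107  0.072] yaw 18.24 tool z [ 1.9e-03 -7.0e-04 -1.0e+00] gap 0.451 F [ 0.1 -0.  -0.5]
(0.522, -0.107, 0.0306, 18.3) -> [-0.0, 0.0, 0.166] -0.0
```

Request:
{"method": "step_arm", "body": {
  "targets": [
    [[0,0,0.03],0,0.8],
    [[0,0,0.06],0,0.8],
    [[0,0,0.09],0,0.8],
    [[0,0,0.115],0,0.8],
    [[0,0,0.138],0,0.8],
    [[0,0,0.154],0,0.8],
    [[0,0,0.161],0,0.8],
    [[0,0,0.164],0,0.8],
    [[0,0,0.164],0,0.8],
    [[0,0,0.164],0,0.8]
  ]
}}

```text
time_s: 33.17
eef_pos: [0.5205, -0.1071, 0.0306]
ee_rot: [-0.001, 0.586, 0.81, -0.0]
wrist_force: [-5.5, 1.4, 8.8]
finger_gap: 0.452
gripper_force: 12.0
```

Request:
{"method": "step_arm", "body": {
  "targets": [
    [[0,0,-0.003],0,0.6],
    [[0,0,-0.003],0,0.4],
    [[0,0,-0.003],0,0.2],
    [[0,0,-0.003],0,0.0],
    [[0,0,-0.003],0,0.0],
    [[0,0,-0.003],0,0.0],
    [[0,0,-0.05],0,0],
    [[0,0,-0.15],0,0],
    [[0,0,-0.27],0,0],
    [[0,0,-0.39],0,0],
    [[0,0,-0.5],0,0],
    [[0,0,-0.58],0,0]
  ]
}}

```text
time_s: 34.17
eef_pos: [0.5221, -0.1074, 0.1788]
ee_rot: [0.002, 0.586, 0.81, 0.001]
wrist_force: [0.1, 0.1, -0.2]
finger_gap: 0.995
gripper_force: 0.0
```

Request:
{"method": "step_arm", "body": {
  "targets": [
    [[0.05,0,0],0,0],
    [[0.15,0,0],0,0],
    [[0.27,0,0],0,0],
    [[0.4,0,0],0,0],
    [[0.52,0,0],0,0],
    [[0.64,0,0],0,0],
    [[0.76,0,0],0,0],
    [[0.86,0,0],0,0],
    [[0.9,0,0],0,0],
    [[0.9,0,0],0,0],
    [[0.9,0,0],0,0]
  ]
}}

```text
time_s: 35.08
eef_pos: [0.4506, 0.1066, 0.1749]
ee_rot: [0.0, 0.586, 0.811, -0.0]
wrist_force: [0.9, -0.4, 0.4]
finger_gap: 1.001
gripper_force: 0.0
```

```bash
python3 - <<'E'
from h import *
c=cam("top"); save('p4.png',c['image'][120:240,110:410],2.6)
P=pts(c)
for k,(x,y) in {"blue":(.588,-.307),"white":(.566,-.24),"amber":(.544,-.174),"green":(.522,-.107)}.items():
    m=(P[...,2]>.07)&(P[...,2]<.12)&(abs(P[...,0]-x)<.035)&(abs(P[...,1]-y)<.03); q=P[m]; t=q[q[:,2]>q[:,2].max()-.01]
    d=np.median(t,0)[:2]-[.555,-.207]; a=np.radians(18.3)
    print(k,m.sum(),np.median(t,0).round(4),"caddy xy",(d@[np.cos(a),np.sin(a)]).round(4),(d@[-np.sin(a),np.cos(a)]).round(4))
E
```

```text
blue 63 [ 0.588  -0.3028  0.0843] caddy xy 0.0013 -0.1013
white 222 [ 0.5625 -0.239   0.1027] caddy xy -0.0029 -0.0327
amber 166 [ 0.5423 -0.1737  0.0968] caddy xy -0.0016 0.0356
green 80 [ 0.5204 -0.1072  0.0931] caddy xy -0.0016 0.1056
```

View pics/p4.png

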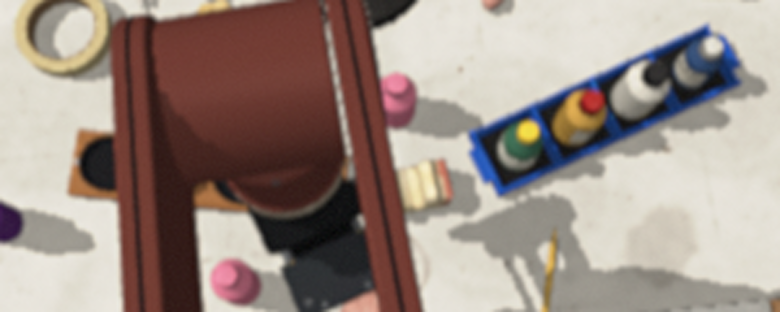

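The top view shows green (518,145), amber (580,115), white (640,88) and blue (698,60), each upright in its bay within about 4 mm of centre. The carving is in place at (427,183). Handing in.

```bash
python3 -c "
from h import *
print(env.finish_job())"
```

```text
the job is handed in; nothing more can be done
None
```

I moved all four bottles into the caddy in reverse order and handed the job in: left to right it now holds green, amber, white and blue, each upright and about 4 mm or less from its bay centre; the carving was not touched, and no verdict came back.

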